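# Spread the snap ring over the spice turntable's spindle and hold it open at the groove

## Robot

A 6-joint arm with a two-finger parallel gripper is mounted at the origin on a cart in front of the work surface, level with it; the furniture and walls round the work are solid. World frame = base frame: x ahead of the robot, y to its left, z up, the work surface at z = 0. Lengths are in m, angles in degrees, forces in N, time in s.
With the tool pointing down it reaches from about 0.275 to 0.75 m from the base axis. Payload 10.2 kg.
Tool frame: the origin (TCP) lies midway between the tips of the shut fingers; the grasp point (between the pads) lies 19 mm behind it; z points along the fingers, y is the line along which they close (so a half turn about z gives the same grasp; the last joint's range is limited). The gripper opens to 88 mm and grips with 3 to 60 N. Pads are 18 mm wide; open, the fingers measure 123 mm over their backs; the gripper's body (75 mm by 187 mm) begins 45 mm behind the grasp point.
Start: joints at [63.404, 17.928, 85.812, -0, 76.261, -12.8], TCP at [0.125, 0.51, 0.203] pointing down, gripper open.
Joint ranges: [-168.41, 168.41], [-55.51, 124.54], [10.69, 146.95], [-70.63, 250.63], [1, 178], [-165.06, 165.06]. Speed limits (degrees/s): [136.94, 136.94, 172.46, 180, 180, 180].

## Interface

Orientations are given as a 3x3 rotation matrix whose columns are the frame's x, y, z axes.
In Python, from plant import telemetry, imaging, close_job gives the robot as it stands.
- The arm moves only by the shell command python3 -m handwheel 'ROWS'. ROWS is a JSON object of lists of equal length, an entry for each row: "dp": the shift along the world's x, y, z in m, a list of three; "rotation": the turn, a rotation vector about the world's x, y, z in rad, a list of three; "grip": the closure, from -1 (fully open) to 1 (shut). In form: {"dp": [[x, y, z], ...], "rotation": [[ax, ay, az], ...], "grip": [grip, ...]}. A call has 1 to 10 rows; each row shifts and turns the commanded pose from where the row before left it; what a row does not reach is not made up. A row lasts 1/8 s, in which the tool goes at most 62.5 mm and 10.7 degrees, less where a joint would pass 70% of its speed; a pose out of reach is approached as far as the arm can. A call is refused whole if a number of a shift passes 0.0625 or a number of a turn 0.188, either way. A call with a gripper value outside its range is refused whole. The fingers move at their own pace and stop on an object; the grip force is fixed at half the most. Time passes only in rows, so rows that do not move let the fingers close. It gives the time, the measured TCP pose, the force, the opening and the grip force at its end, in the units of the state.
- telemetry.get_obs(): the state, without advancing time (a new reading comes with each control period).
- imaging.get_image(name): name is "scene" or "top" or "wrist"; returns a dict with "color" (480x640x3 uint8, red, green, blue), "intrinsics" (3x3 intrinsics, pixels), "rvec" (rotation vector, rad) and "tvec" (3), from world to camera coordinates, as OpenCV has them. Camera axes: x right, y down, z forward; pixel columns grow to the right and rows downward; lengths in m; the calibration is good to about 2 mm. A picture is of the moment at which its call begins. There is no depth.
- close_job(): hands the job in; it is judged then, once.
The state is a dict: "clock": time; "q": joint angles; "joint_vel": joint speeds; "joint_efforts": joint torques, N m; "ee_pos": TCP position; "eef_rot": TCP orientation; "wrist_force": force on the tool from outside, world axes, zero at the start; "wrist_torque": the same for the moment, N m; "grip_width": finger opening in m; "grip_force": force on a finger pad.
Only numpy, scipy, OpenCV 4.12 (cv2) and the standard library are available. Lean on these libraries where they do the work, as an engineer would, in place of code of your own. Each camera call takes 0.05 s, during which the arm holds its last target. There are 200 camera calls.

## Task

Put the retaining ring of the spice turntable in place: take the circlip pliers, which already carry the ring on their tips, by the grips, squeeze the grips right up to their stop so that the ring spreads, and lower it level over the end of the spindle until it lies round the groove just above the washer. Do not let it snap shut: finish while holding the pliers there, grips still fully squeezed, the open ring hovering just over the washer or resting on it only lightly, because I want to spin the tray once before it closes. Leave the jars, the dish and the turntable's upper tier where they are.

Things in the scene. Friction and masses are not known exactly. Their poses are not given: they have to be found in the camera images.
- pliers: circlip pliers with bent tips, steel head and two grey plastic grips, 212 mm long with the ring, about 0.2 kg, lying flat on the worktop. Origin: under the pivot bolt, at the level of the ring's and grips' underside; x points along the pliers to the ring, z up. Grips run from x = -27 to -105 mm, each 12 mm wide, 22 mm high (z 0 to 22). Bolt head top z = 20 mm
- grip_point (a point): where to pinch across both grips: on the pliers' middle line, 60 mm behind the bolt (x = -60 mm), 11 mm above the grips' underside. Here the grips measure 53 mm over their outer faces when relaxed and 31 mm when fully squeezed (outer faces then parallel). Squeeze along the pliers' y. As the levers swing in, the pliers (ring too) creep 4 mm forward between the closing fingers
- pliers_l (a joint): angle of the left lever (the right one mirrors it): 0 relaxed, 0.185 rad grips squeezed to their stop and ring fully spread. A spring pushes back: about 4 N at each grip point to begin, 14 N at the stop; let go, it shuts. More grip force only presses on the stop
- ring_center (a point): centre of the snap ring's opening when spread, at half its thickness, on the pliers' middle line: x = +81 mm, z = +1.5 mm in the pliers' frame (141 mm ahead of grip_point, 9.5 mm lower). Flat steel C-ring, 3 mm thick, 4 mm wide; inner diameter 34 mm relaxed, clear 40 mm when spread. The ring stays on the pliers' tips; jaws rise to 16 mm above its underside
- turntable: spice turntable that stands firm on the worktop: steel foot, wooden tray (176 mm diameter, rim 38 mm high) that spins freely with a hub of 54 mm diameter up to z = 62 mm, and an upright steel spindle, 36 mm diameter. Origin: on the spindle's axis at worktop level, z up. Behind it stands a fixed toaster oven, 240 mm high, front at x = 0.56 m, y -0.2 to 0.2: keep wrist and gripper clear
- washer_top (a point): on the spindle's axis, top face of the washer (48 mm diameter) that lies on the hub, 64 mm above the worktop. The groove (32 mm diameter, 6 mm high) begins here and reaches to 70 mm; above it the spindle is 36 mm thick up to 78 mm, then tapers
- spindle_end (a point): centre of the spindle's free end, 91 mm above the worktop; the end tapers from 36 mm (78 mm above the worktop) to 16 mm diameter
- upper_tier: the turntable's upper tier, taken off: a round wooden dish 132 mm across, 15 mm high, lying on the right; origin under its centre. Leave it
- red_cup: small red dish, upside down, 95 mm across, 48 mm high, in front of the oven; origin under its centre. Leave it
- spice_a: spice jar with dark cap, 45 mm across, 105 mm high, behind the turntable to the left; origin under its centre. Leave it
- spice_e: spice jar with yellow cap, 45 mm across, 100 mm high, behind the turntable to the left; origin under its centre. Leave it
- salt_shaker: salt shaker, 44 mm across, 90 mm high, behind the turntable to the left; origin under its centre. Leave it

How it is judged:
By the outcome, as a careful person would: the job done as asked, in the order asked, and still so for the second after the job is handed in, while the arm keeps its last pose, push and grip.
It also fails if it takes over 35 s, if anything falls off the work surface, if the arm or the gripper's body presses on something with over 40 N, if the wrist force passes 120 N, or if a joint passes its speed limit or range.

## Working session

There is one attempt and no reset: what is moved stays moved. The work goes in short steps, Python scripts to look and compute and a shell command to move; the robot and the scene stay as the last step left them, time stands still between calls to the robot, and variables do not carry over. Pictures are saved under pics/ and viewed, at most 10 in all, crops included, and the job is handed in when it is done.

```bash
mkdir -p pics; cat > h.py <<'E'
import numpy as np, cv2
from plant import telemetry, imaging
def grab(n,f=None):
    d=imaging.get_image(n)
    if f: cv2.imwrite('pics/'+f,cv2.cvtColor(d['color'],cv2.COLOR_RGB2BGR))
    return d
def cam(d):
    R=cv2.Rodrigues(np.array(d['rvec'],float))[0]; t=np.array(d['tvec'],float).ravel(); return np.array(d['intrinsics']),R,t
def ray(d,uv,z):
    K,R,t=cam(d); c=-R.T@t; v=R.T@np.linalg.inv(K)@np.array([uv[0],uv[1],1.]); return c+v*(z-c[2])/v[2]
def proj(d,P):
    K,R,t=cam(d); p=(R@np.atleast_2d(P).T).T+t; p=p@K.T; return p[:,:2]/p[:,2:]
E
python3 - <<'E'
from h import *
for n in('top','scene'):
    d=grab(n,n+'0.png');K,R,t=cam(d);print(n,-R.T@t,R[2],K[0,0])
o=telemetry.get_obs();print(o['clock'],o['ee_pos'],o['eef_rot'],o['grip_width'])
E
```

```text
top [ 0.33395459 -0.07810734  1.24203242] [ 0.16829505  0.00285433 -0.98573253] 465.5349554638988
scene [-0.55049523 -0.92805585  0.8912059 ] [ 0.67937655  0.53923715 -0.49766536] 530.3793147129903
0.1 [0.12510945 0.50963225 0.20284778] [[-9.71146678e-01  2.38482488e-01 -4.81871399e-04]
 [ 2.38482854e-01  9.71146241e-01 -9.52870458e-04]
 [ 2.40724679e-04 -1.04029505e-03 -9.99999430e-01]] 0.08798200416032004
```

View pics/top0.png

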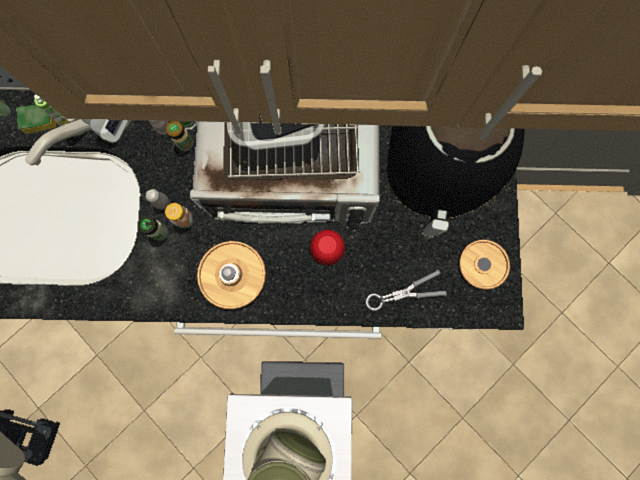

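View pics/scene0.png

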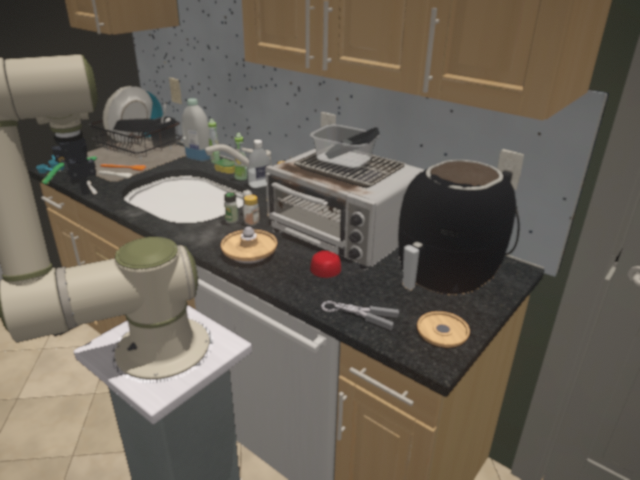

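The top view shows the pliers with the ring at about (374,301), bolt around (403,294) and grip ends near (438,273) and (445,294). The spindle top is near (230,272). The scene view agrees. Next I measure with masks.

```bash
python3 - <<'E'
from h import *
d=grab('top');c=d['color']
h=cv2.resize(c[255:320,360:455][:,:,::-1],None,fx=8,fy=8,interpolation=cv2.INTER_CUBIC)
s=cv2.resize(c[235:315,190:275][:,:,::-1],None,fx=5,fy=5,interpolation=cv2.INTER_CUBIC)
print(h.shape,s.shape)
im=np.zeros((600,800,3),np.uint8);im[:h.shape[0],:h.shape[1]]=h;cv2.imwrite('pics/pl.png',im)
cv2.imwrite('pics/sp.png',s)
# tray rim centre by colour
hsv=cv2.cvtColor(c,cv2.COLOR_RGB2HSV)
m=cv2.inRange(hsv,(8,60,90),(30,255,255));m[:225]=0;m[320:]=0;m[:,:190]=0;m[:,280:]=0
ct=max(cv2.findContours(m,0,2)[0],key=cv2.contourArea);e=cv2.fitEllipse(cv2.convexHull(ct));print('tray',e,ray(d,e[0],.038))
# pliers rays
g=c.astype(int).sum(2)>240;g=g.astype(np.uint8);g[:262]=0;g[312:]=0;g[:,:362]=0;g[:,452:]=0
n,l,st,ce=cv2.connectedComponentsWithStats(g);print([(s,x) for s,x in zip(st.tolist(),ce.round(1).tolist()) if s[4]>15])
E
```

```text
(520, 760, 3) (400, 425, 3)
tray ((230.87442016601562, 274.50140380859375), (67.2717056274414, 69.52439880371094), 50.80776596069336) [0.45374486 0.15946068 0.038     ]
[([0, 0, 640, 480, 306533], [319.3, 239.4]), ([366, 270, 81, 41, 664], [406.3, 292.1])]
```

View pics/pl.png

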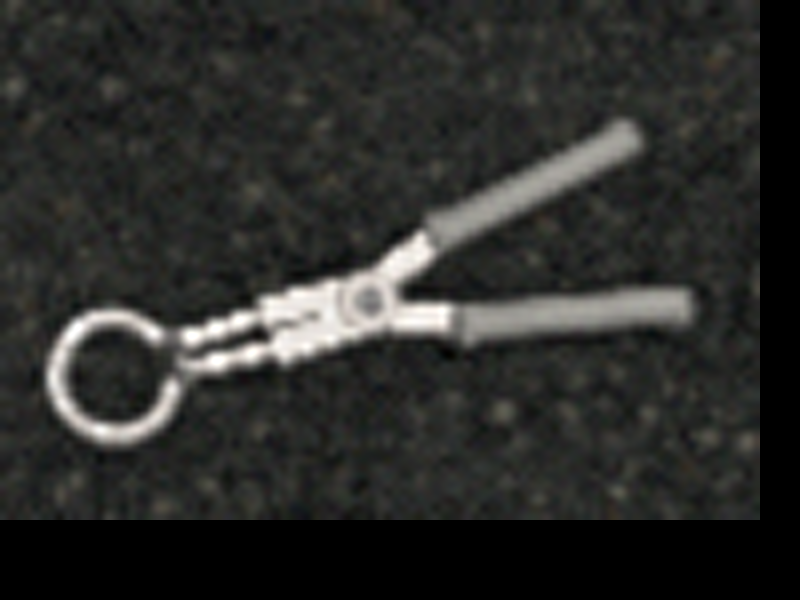

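View pics/sp.png

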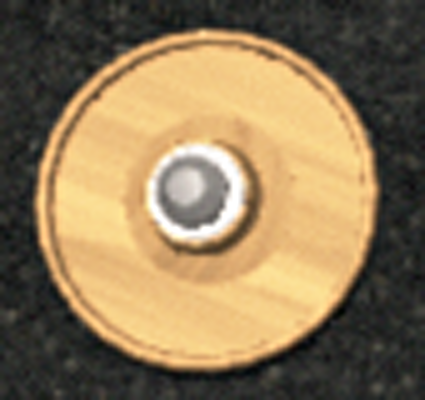

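The pliers crop shows ring centre (116,376), bolt (369,300), grip far ends (632,135) and (690,305). The spindle crop shows the bright washer disc centred at about (198,194) and the spindle end at (184,186).

```bash
python3 - <<'E'
from h import *
d=grab('top')
P=lambda u,v,z:ray(d,((u+.5)/8+360-.5,(v+.5)/8+255-.5),z)
S=lambda u,v,z:ray(d,((u+.5)/5+190-.5,(v+.5)/5+235-.5),z)
ring=P(116,376,.003);bolt=P(369,300,.020);g1=P(632,135,.022);g2=P(690,305,.022)
print(ring,bolt,g1,g2,np.linalg.norm((ring-bolt)[:2]))
gm=(g1+g2)/2
x=(ring-gm)[:2];x/=np.linalg.norm(x);print('dir',x,np.degrees(np.arctan2(x[1],x[0])), 'rb',np.degrees(np.arctan2(*(ring-bolt)[1::-1])))
print('grip from bolt',bolt[:2]-.06*x,'from ring',ring[:2]-.137*x)
print('washer',S(198,194,.064),'end',S(184,186,.091))
s=grab('scene');cv2.imwrite('pics/s2.png',cv2.resize(np.hstack([s['color'][220:270,210:290],s['color'][285:335,315:395]])[:,:,::-1],None,fx=5,fy=5,interpolation=2))
print(proj(s,[[.4537,.1595,.038],[.4537,.1595,.091],[.4537,.1595,.064],ring,bolt]))
w=grab('wrist','w0.png')
E
```

```text
[ 0.393225   -0.21593688  0.003     ] [ 0.41879624 -0.29675818  0.02      ] [ 0.47455839 -0.38346995  0.022     ] [ 0.41916298 -0.40118534  0.022     ] 0.08477010372668495
dir [-0.29092103  0.95674707] 106.91310455119503 rb 107.55697297666244
grip from bolt [ 0.4362515 -0.354163 ] from ring [ 0.43308118 -0.34701123]
washer [0.45387451 0.15873009 0.064     ] end [0.45496683 0.16046477 0.091     ]
[[248.86532858 242.58172114]
 [247.93637123 228.00082965]
 [248.4132578  235.4860293 ]
 [329.73971278 305.76287959]
 [359.29099405 307.8687017 ]]
```

View pics/s2.png

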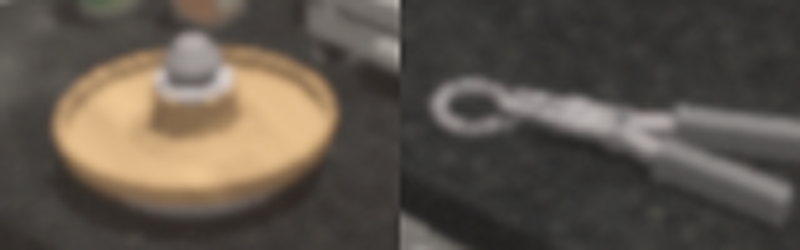

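```bash
python3 - <<'E'
from h import *
s=grab('scene');print('bottle base',ray(s,(409,289),0),'top view top',ray(grab('top'),(438,222),.09))
E
python3 -m handwheel '{"dp":[[0.0235,-0.046,0],[0.0235,-0.046,0],[0.0235,-0.046,0],[0.0235,-0.046,0],[0.0235,-0.046,0],[0.0235,-0.046,0],[0.0235,-0.046,0],[0.0235,-0.046,0],[0.0235,-0.046,0],[0.0235,-0.046,0]],"rotation":[[0,0,0],[0,0,0],[0,0,0],[0,0,0],[0,0,0],[0,0,0],[0,0,0],[0,0,0],[0,0,0],[0,0,0]],"grip":[-1,-1,-1,-1,-1,-1,-1,-1,-1,-1]}'
python3 -m handwheel '{"dp":[[0.0075,-0.04,0],[0.0075,-0.04,0],[0.0075,-0.04,0],[0.0075,-0.04,0],[0.0075,-0.04,0],[0.0075,-0.04,0],[0.0075,-0.04,0],[0.0075,-0.04,0],[0.0075,-0.04,0],[0.0075,-0.04,0]],"rotation":[[0,0,-0.103],[0,0,-0.103],[0,0,-0.103],[0,0,-0.103],[0,0,-0.103],[0,0,-0.103],[0,0,-0.103],[0,0,-0.103],[0,0,-0.103],[0,0,-0.103]],"grip":[-1,-1,-1,-1,-1,-1,-1,-1,-1,-1]}'
python3 - <<'E'
from h import *
o=telemetry.get_obs();print(o['clock'],o['ee_pos'],o['eef_rot'],o['q'])
w=grab('wrist','w1.png');print(proj(w,[[.4347,-.351,.022],[.4188,-.2968,.02],[.3932,-.2159,.003]]))
E
```

```text
bottle base [ 0.60791361 -0.34175104  0.        ] top view top [ 0.59243535 -0.36777999  0.09      ]
clock: 1.65
ee_pos: [0.3608, 0.0481, 0.2036]
eef_rot: [[-0.971, 0.239, 0.001], [0.239, 0.971, -0.0], [-0.001, 0.0, -1.0]]
wrist_force: [0.3, 0.5, -0.6]
grip_width: 0.088
grip_force: 0.0
clock: 2.9
ee_pos: [0.4353, -0.3515, 0.2033]
eef_rot: [[-0.292, 0.956, 0.0], [0.956, 0.292, 0.0], [0.0, 0.0, -1.0]]
wrist_force: [0.1, 0.5, 0.1]
grip_width: 0.088
grip_force: 0.0
2.9 [ 0.43531718 -0.35147435  0.20328664] [[-2.92094257e-01  9.56389535e-01  4.08354996e-05]
 [ 9.56389536e-01  2.92094257e-01  1.47874236e-05]
 [ 2.21472229e-06  4.33739660e-05 -9.99999999e-01]] [-5.09158767e+01  2.23033076e+01  7.96984442e+01  2.40281797e-03
  7.79974308e+01 -6.78997542e+01]
[[324.88098555 205.05793142]
 [325.62350006 146.16168682]
 [324.81093131  50.44597975]]
```

View pics/w1.png

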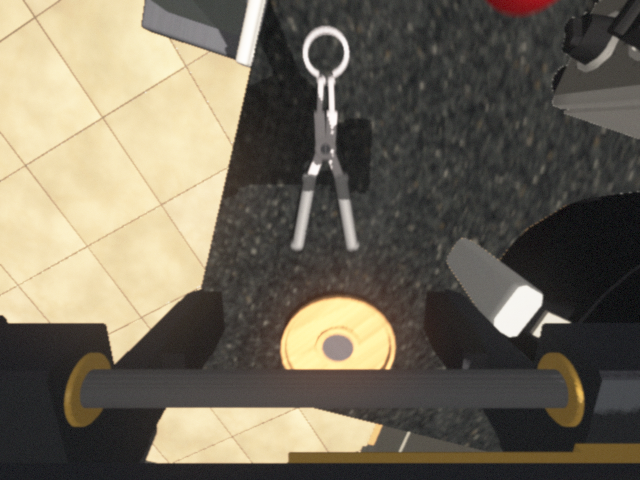

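Wrist view: ring (326,53), bolt (325,149), grips straddling column 325, so the alignment is right to within 3 px. The pliers lie about 2 mm further back than predicted. I descend now.

```bash

python3 -m handwheel '{"dp":[[0,-0.002,-0.025],[0,0,-0.025],[0,0,-0.025],[0,0,-0.025],[0,0,-0.025],[0,0,-0.025],[0,0,-0.025],[0,0,-0.012],[0,0,-0.012],[0,0,0]],"rotation":[[0,0,0],[0,0,0],[0,0,0],[0,0,0],[0,0,0],[0,0,0],[0,0,0],[0,0,0],[0,0,0],[0,0,0]],"grip":[-1,-1,-1,-1,-1,-1,-1,-1,-1,-1]}'
python3 -m handwheel '{"dp":[[0,0,0],[0,0,0],[0,0,0],[0,0,0],[0,0,0],[0,0,0]],"rotation":[[0,0,0],[0,0,0],[0,0,0],[0,0,0],[0,0,0],[0,0,0]],"grip":[1,1,1,1,1,1]}'
```

```text
clock: 4.2
ee_pos: [0.4351, -0.352, 0.004]
eef_rot: [[-0.296, 0.955, -0.0], [0.955, 0.296, 0.001], [0.001, -0.0, -1.0]]
wrist_force: [-0.3, 1.2, 0.4]
grip_width: 0.0884
grip_force: 0.0
clock: 4.95
ee_pos: [0.4352, -0.3522, 0.0043]
eef_rot: [[-0.295, 0.955, -0.0], [0.955, 0.295, 0.0], [0.0, -0.0, -1.0]]
wrist_force: [-0.1, 0.0, 0.4]
grip_width: 0.0302
grip_force: 0.0
```

```bash

python3 -m handwheel '{"dp":[[0,0,0],[0,0,0],[0,0,0],[0,0,0]],"rotation":[[0,0,0],[0,0,0],[0,0,0],[0,0,0]],"grip":[1,1,1,1]}'
python3 - <<'E'
from h import *
w=grab('wrist','w2.png')
E
```

```text
clock: 5.45
ee_pos: [0.4352, -0.3521, 0.0043]
eef_rot: [[-0.296, 0.955, -0.0], [0.955, 0.296, -0.0], [-0.0, -0.0, -1.0]]
wrist_force: [-0.1, -0.3, -0.2]
grip_width: 0.0005
grip_force: 0.0
```

View pics/w2.png

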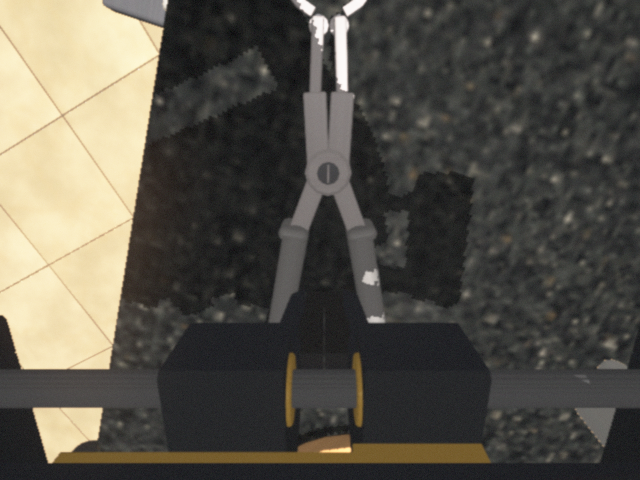

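The wrist view shows the bolt at (328,172) and the fingers shut between or behind the relaxed grips, so the grasp slipped. I check where the pliers are now.

```bash
python3 - <<'E'
from h import *
w=grab('wrist');print('bolt w',ray(w,(328,172),.02),'grip ends fwd',ray(w,(294,225),.022),ray(w,(361,225),.022))
o=telemetry.get_obs();print(proj(w,[o['ee_pos'],np.array(o['ee_pos'])+[0,0,.02]]), o['grip_width'])
d=grab('top');cv2.imwrite('pics/t3.png',cv2.resize(d['color'][225:325,330:460][:,:,::-1],None,fx=6,fy=6,interpolation=2))
print((proj(d,[o['ee_pos']])-[330,225])*6)
E
```

```text
bolt w [ 0.41843538 -0.29677713  0.02      ] grip ends fwd [ 0.41074941 -0.3238236   0.022     ] [ 0.4397497  -0.31483234  0.022     ]
[[326.62497889 279.07375652]
 [326.91763896 295.94809458]] 0.00011201219940334321
[[572.55133561 370.07276362]]
```

View pics/t3.png

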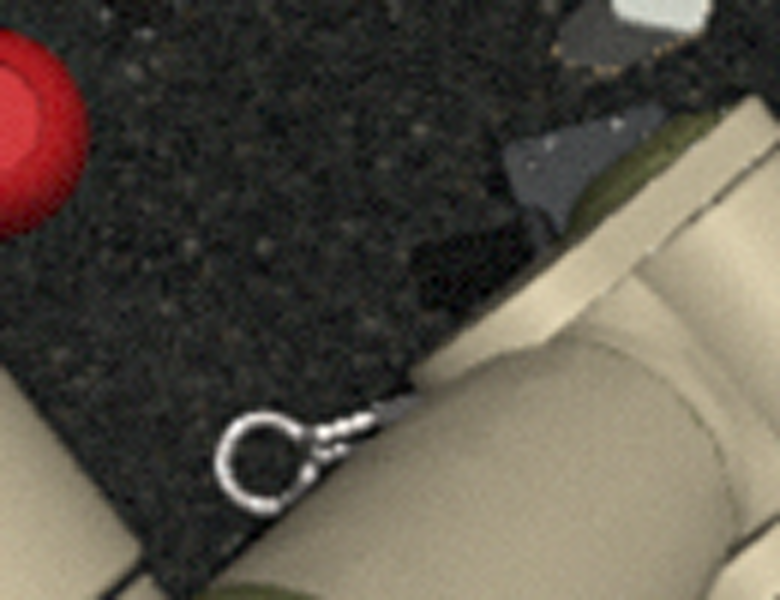

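```bash
python3 - <<'E'
from h import *
c=cv2.imread('pics/w2.png')[150:400,180:480]
c=(255*(c/255.)**.4).astype(np.uint8)
cv2.imwrite('pics/w2g.png',cv2.resize(c,None,fx=2.4,fy=2.4,interpolation=2))
w=grab('wrist');o=telemetry.get_obs();T=np.array(o['ee_pos']);R=np.array(o['eef_rot'])
for q in ([.009,0,0],[.009,0,-.02],[.009,0,-.04],[.009,.0175,0],[.009,.0175,-.02]):
    print(q,(proj(w,[T+R@q])-[180,150])*2.4)
E
```

```text
[0.009, 0, 0] [[352.13786127 271.47173027]]
[0.009, 0, -0.02] [[352.87562958 308.41687193]]
[0.009, 0, -0.04] [[353.79467037 354.43957552]]
[0.009, 0.0175, 0] [[433.0767269  271.52233974]]
[0.009, 0.0175, -0.02] [[442.67029064 308.47388679]]
```

View pics/w2g.png

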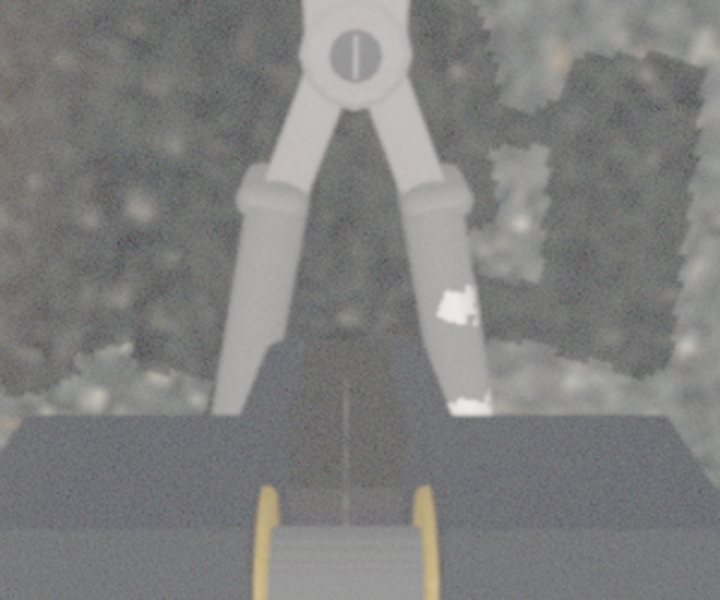

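The brightened view shows the finger tips passing above both grips. The tip edge at row 340 and the open fingers' spread in the earlier picture both put the real tips about 33 mm above the reported TCP. So the fingers closed over empty air and the pliers are untouched. I reopen and go lower in gentle steps.

```bash

python3 -m handwheel '{"dp":[[0,0,0],[0,0,0],[0,0,0],[0,0,0],[0,0,0],[0,0,0],[0,0,0],[0,0,0],[0,0,0],[0,0,0]],"rotation":[[0,0,0],[0,0,0],[0,0,0],[0,0,0],[0,0,0],[0,0,0],[0,0,0],[0,0,0],[0,0,0],[0,0,0]],"grip":[-1,-1,-1,-1,-1,-1,-1,-1,-1,-1]}'
python3 -m handwheel '{"dp":[[0,0,-0.004],[0,0,-0.004],[0,0,-0.004],[0,0,0]],"rotation":[[0,0,0],[0,0,0],[0,0,0],[0,0,0]],"grip":[-1,-1,-1,-1]}'
python3 - <<'E'
from h import *
w=grab('wrist','w4.png');o=telemetry.get_obs();T=np.array(o['ee_pos']);R=np.array(o['eef_rot']);print(T,o['wrist_force'],o['q'])
K,Rc,t=cam(w);print('cam in tool',R.T@(-Rc.T@t-T))
g=w['color'].sum(2).astype(int)
for r in (285,290,295,300,310):print(r,[int(x) for x in g[r,150:500:7]])
E
```

```text
clock: 6.9
ee_pos: [0.4352, -0.3522, 0.0043]
eef_rot: [[-0.296, 0.955, 0.0], [0.955, 0.296, -0.0], [-0.0, 0.0, -1.0]]
wrist_force: [0.3, -0.3, 0.4]
grip_width: 0.088
grip_force: 0.0
clock: 7.4
ee_pos: [0.4351, -0.352, -0.0081]
eef_rot: [[-0.296, 0.955, -0.0], [0.955, 0.296, 0.001], [0.001, -0.0, -1.0]]
wrist_force: [0.5, -0.0, -0.3]
grip_width: 0.088
grip_force: 0.0
[ 0.4351566  -0.35208068 -0.00785543] [-0.40811266 -0.13473734  0.20195959] [-5.09677906e+01  3.65435486e+01  9.20613052e+01  2.21873438e-04
  5.14151363e+01 -6.81555534e+01]
cam in tool [ 0.07867987 -0.00150964 -0.18052355]
285 [116, 124, 103, 110, 109, 95, 88, 95, 118, 108, 143, 148, 78, 94, 104, 103, 105, 92, 271, 287, 294, 248, 107, 110, 100, 114, 106, 104, 102, 99, 496, 605, 294, 395, 106, 127, 89, 116, 109, 78, 113, 111, 116, 97, 119, 114, 102, 178, 159, 152]
290 [116, 119, 114, 120, 97, 96, 66, 103, 108, 87, 101, 111, 69, 131, 108, 113, 133, 99, 279, 279, 274, 239, 98, 79, 106, 156, 112, 116, 111, 101, 464, 597, 611, 420, 104, 108, 118, 111, 113, 102, 115, 85, 103, 100, 90, 77, 130, 188, 188, 165]
295 [127, 109, 138, 122, 105, 111, 94, 97, 104, 88, 89, 103, 104, 135, 139, 107, 104, 90, 277, 290, 279, 198, 97, 117, 101, 126, 119, 110, 106, 98, 436, 595, 606, 506, 108, 86, 83, 101, 105, 101, 102, 92, 100, 108, 98, 81, 100, 146, 178, 191]
300 [110, 125, 146, 143, 105, 119, 106, 92, 86, 98, 90, 137, 76, 84, 117, 97, 103, 114, 272, 282, 270, 153, 95, 100, 80, 93, 112, 123, 111, 110, 372, 580, 606, 536, 91, 115, 107, 94, 107, 88, 86, 86, 94, 108, 107, 112, 162, 208, 187, 153]
310 [96, 118, 108, 90, 109, 110, 98, 81, 100, 95, 98, 143, 139, 157, 174, 196, 170, 223, 287, 293, 278, 118, 182, 170, 176, 153, 179, 212, 177, 152, 206, 285, 291, 272, 181, 108, 101, 92, 83, 124, 100, 91, 90, 96, 86, 96, 105, 168, 184, 178]
```

```bash

python3 -m handwheel '{"dp":[[0,0,-0.002],[0,0,-0.002],[0,0,-0.002],[0,0,-0.002],[0,0,0]],"rotation":[[0,0,0],[0,0,0],[0,0,0],[0,0,0],[0,0,0]],"grip":[-1,-1,-1,-1,-1]}'
python3 -m handwheel '{"dp":[[0,0,-0.002],[0,0,-0.002],[0,0,0]],"rotation":[[0,0,0],[0,0,0],[0,0,0]],"grip":[-1,-1,-1]}'
python3 - <<'E'
from h import *
w=grab('wrist','w5.png');g=(255*(w['color'][150:400,120:520]/255.)**.45).astype(np.uint8)
cv2.imwrite('pics/w5g.png',cv2.resize(g[:,:,::-1],None,fx=2,fy=2,interpolation=2))
E
```

```text
clock: 8.07
ee_pos: [0.4352, -0.3521, -0.0159]
eef_rot: [[-0.296, 0.955, -0.0], [0.955, 0.296, 0.0], [0.0, -0.0, -1.0]]
wrist_force: [-0.1, 0.4, 0.1]
grip_width: 0.0882
grip_force: 0.0
clock: 8.45
ee_pos: [0.4351, -0.3521, -0.0199]
eef_rot: [[-0.296, 0.955, -0.0], [0.955, 0.296, 0.0], [0.0, -0.0, -1.0]]
wrist_force: [-0.0, -1.3, -1.0]
grip_width: 0.0882
grip_force: 0.0
```

View pics/w5g.png

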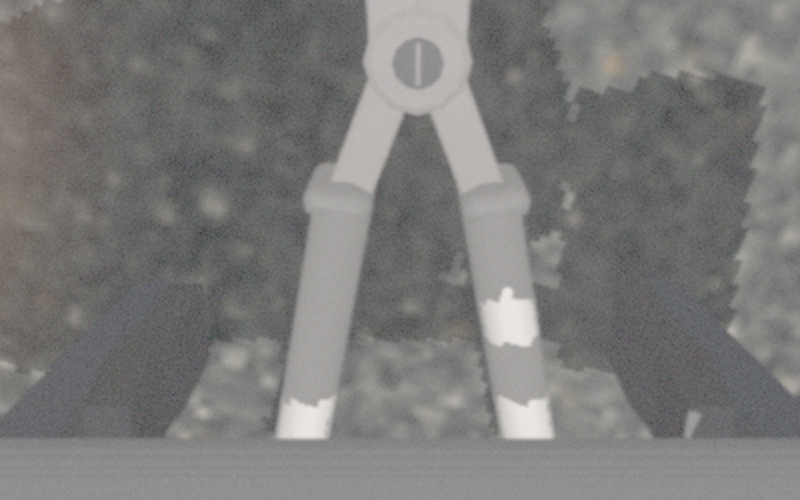

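The wrist view shows the open fingers on either side of the grips, with inner tips at about x=208 and 612 in the crop and the grips at 280–550, still without contact. I lower a little more.

```bash

python3 -m handwheel '{"dp":[[0,0,-0.002],[0,0,-0.002],[0,0,0]],"rotation":[[0,0,0],[0,0,0],[0,0,0]],"grip":[-1,-1,-1]}'
python3 -m handwheel '{"dp":[[0,0,-0.001],[0,0,-0.001],[0,0,0]],"rotation":[[0,0,0],[0,0,0],[0,0,0]],"grip":[-1,-1,-1]}'
python3 - <<'E'
from h import *
o=telemetry.get_obs();T=np.array(o['ee_pos']);R=np.array(o['eef_rot']);w=grab('wrist')
# inner tip edges at px (120+208/2, 120+612/2), row 291.5 : height where spacing = opening
u=((120+104-.25,291.5),(120+306-.25,291.5))
for h in (.025,.03,.035,.04):
    a,b=[R.T@(ray(w,p,T[2]+h)-T) for p in u];print(h,a.round(4),b.round(4),round(float(b[1]-a[1]),4))
E
```

```text
clock: 8.88
ee_pos: [0.4351, -0.3521, -0.0239]
eef_rot: [[-0.296, 0.955, -0.0], [0.955, 0.296, 0.0], [0.0, -0.0, -1.0]]
wrist_force: [-0.3, 0.4, -0.9]
grip_width: 0.0886
grip_force: 0.0
clock: 9.25
ee_pos: [0.4352, -0.3521, -0.0258]
eef_rot: [[-0.296, 0.955, -0.0], [0.955, 0.296, 0.0], [0.0, -0.0, -1.0]]
wrist_force: [-0.0, 0.7, -0.0]
grip_width: 0.0883
grip_force: 0.0
0.025 [ 0.0047 -0.0473 -0.025 ] [ 0.0047  0.0453 -0.025 ] 0.0926
0.03 [ 0.007  -0.0459 -0.03  ] [ 0.0071  0.0438 -0.03  ] 0.0896
0.035 [ 0.0094 -0.0444 -0.035 ] [ 0.0095  0.0423 -0.035 ] 0.0867
0.04 [ 0.0118 -0.0429 -0.04  ] [ 0.0119  0.0408 -0.04  ] 0.0837
```

```bash

python3 -m handwheel '{"dp":[[0,0,-0.001],[0,0,-0.001],[0,0,-0.001],[0,0,0]],"rotation":[[0,0,0],[0,0,0],[0,0,0],[0,0,0]],"grip":[-1,-1,-1,-1]}'
python3 -m handwheel '{"dp":[[0,0,0],[0,0,0],[0,0,0],[0,0,0],[0,0,0],[0,0,0],[0,0,0],[0,0,0],[0,0,0]],"rotation":[[0,0,0],[0,0,0],[0,0,0],[0,0,0],[0,0,0],[0,0,0],[0,0,0],[0,0,0],[0,0,0]],"grip":[1,1,1,1,1,1,1,1,1]}'
python3 - <<'E'
from h import *
o=telemetry.get_obs();T=np.array(o['ee_pos']);R=np.array(o['eef_rot']);print(T,o['grip_width'],o['grip_force'])
w=grab('wrist','w6.png')
# bolt: hough circle near expected
g=cv2.cvtColor(w['color'],cv2.COLOR_RGB2GRAY)
c=cv2.HoughCircles(g[120:240,240:420],cv2.HOUGH_GRADIENT,1.5,20,param1=80,param2=15,minRadius=8,maxRadius=30)
print(None if c is None else c[0][:4]+[240,120,0])
m=cv2.inRange(g,150,255)[:130];n,l,st,ce=cv2.connectedComponentsWithStats(m);print([(s.tolist(),x.round(1).tolist()) for s,x in zip(st,ce) if s[4]>60])
E
```

```text
clock: 9.8
ee_pos: [0.4352, -0.3521, -0.0288]
eef_rot: [[-0.296, 0.955, -0.0], [0.955, 0.296, 0.0], [0.0, -0.0, -1.0]]
wrist_force: [-0.4, -0.5, -0.1]
grip_width: 0.0882
grip_force: 0.0
clock: 10.92
ee_pos: [0.4353, -0.3522, -0.0286]
eef_rot: [[-0.295, 0.955, 0.0], [0.955, 0.295, -0.0], [-0.0, 0.0, -1.0]]
wrist_force: [1.6, -0.9, 1.4]
grip_width: 0.0296
grip_force: 29.9
[ 0.43533277 -0.35218567 -0.02859746] 0.029575625713428755 29.89691734313965
[[326.25       173.25        12.94999981]
 [338.25       216.75        18.79999924]
 [377.25       186.75        27.5       ]
 [398.25       131.25        11.44999981]]
[([96, 0, 544, 130, 66365], [378.0, 64.9]), ([0, 0, 125, 130, 15159], [58.0, 63.9]), ([349, 0, 37, 103, 1675], [368.1, 53.2])]
```

Gripped: 29.6 mm at 30 N, so the grips are at their stop. I lift, turn by −57° and carry to above the spindle.

```bash

python3 -m handwheel '{"dp":[[0,0,0.01],[0,0,0.02],[0,0,0.025],[0,0,0.025],[0,0,0.025],[0,0,0.025],[0,0,0]],"rotation":[[0,0,0],[0,0,0],[0,0,0],[0,0,0],[0,0,0],[0,0,0],[0,0,0]],"grip":[1,1,1,1,1,1,1]}'
python3 -m handwheel '{"dp":[[-0.012,0.02,0],[-0.012,0.03,0],[-0.012,0.03,0],[-0.012,0.03,0],[-0.012,0.03,0],[-0.011,0.03,0],[0,0.03,0],[0,0.03,0],[0,0.03,0],[0,0.03,0]],"rotation":[[0,0,-0.06],[0,0,-0.075],[0,0,-0.075],[0,0,-0.075],[0,0,-0.075],[0,0,-0.075],[0,0,-0.075],[0,0,-0.075],[0,0,-0.075],[0,0,-0.075]],"grip":[1,1,1,1,1,1,1,1,1,1]}'
python3 - <<'E'
from h import *
o=telemetry.get_obs();print(o['q'],o['ee_pos'])
for n in('top','scene'): grab(n,n+'6.png')
E
```

```text
clock: 11.85
ee_pos: [0.4356, -0.3527, 0.1029]
eef_rot: [[-0.296, 0.955, 0.002], [0.955, 0.296, -0.002], [-0.003, 0.001, -1.0]]
wrist_force: [0.6, 0.1, -2.6]
grip_width: 0.0296
grip_force: 29.9
clock: 13.1
ee_pos: [0.3634, -0.0609, 0.1004]
eef_rot: [[0.424, 0.906, -0.002], [0.906, -0.424, 0.001], [-0.0, -0.002, -1.0]]
wrist_force: [-0.7, 0.7, -1.8]
grip_width: 0.0296
grip_force: 29.9
[-2.79080496e+01  5.52868104e+00  1.18438916e+02 -9.72202353e-03
  5.61407059e+01 -2.82766869e+00] [ 0.36338203 -0.06090565  0.10044722]
```

```bash
cat > ring.py <<'E'
from h import *
def meas(n,off,thr=330):
    d=grab(n);o=telemetry.get_obs();T=np.array(o['ee_pos']);R=np.array(o['eef_rot'])
    P=T+R[:,0]*off; P[2]=T[2]+.0286+.0015
    p=proj(d,[P])[0];r=28;x0,y0=(p-r).astype(int)
    c=d['color'][y0:y0+2*r,x0:x0+2*r].astype(int)
    return d,T,R,P,p,(x0,y0),c
E
python3 - <<'E'
from ring import *
for n in('top','scene'):
    d,T,R,P,p,o0,c=meas(n,.144);g=c.sum(2);s=c.max(2)-c.min(2)
    print(n,p,o0)
    for row in range(0,56,2):print(''.join(' .:-=+*#%@'[min(9,int(v)//77)] if k<60 else 'w' for v,k in zip(g[row],s[row])))
E
```

```text
top [260.40763855 283.73016607] (np.int64(232), np.int64(255))
wwwwwwwwwwwwwwwwwwwwwwwwwwww........:...................
wwwwwwwwwwwwwwwwwwwwwwwwwwwww:...:......................
wwwwwwwwwwwwwwwwwwwwwwwwwwwwww: ...:. ..................
wwwwwwwwwwwwwwwwwwwwwwwwwwwwwww-........................
wwwwwwwwwwwwwwwwwwwwwwwwwwwwwwww... ...............:....
@@%wwwwwwwwwwwwwwwwwwwwwwwwwwwwww..................::...
#%@@%wwwwwwwwwwwwwwwwwwwwwwwwwwww. ....::...::.......:..
++*@@%wwwwwwwwwwwwwwwwwwwwwwwwwww:..... ....... ...... .
++++@@%wwwwwwwwwwwwwwwwwwwwwwwwww-...... .........:..:..
+++*@@#wwwwwwwwwwwwwwwwwwwwwwwwww=......  . ............
===@@@#-:-wwwwwwwwwwwwww##%%%#**#%#*-... ...............
==%@@@ww:wwwwwwwwwwwww%#wwwwwwwww:-+#*:.................
=%@%#ww:wwwwwwwwwwww%%*wwwwwwwwww...+%+:... .........::-
@%www::wwwwwwwwwwww##wwwwwwwwwwww...:==**+:.:::.....::-*
ww-::wwwwwwwwwwwwww#*wwwwwwwwww-......:=*%%*=.....::-=*#
::wwwwwwwwwwwwwwwww#*wwwwwwwwww...........=*%%*-:::-*##*
wwwwwwwwwwwwwwwwwww%%wwww-wwwww........:....:=+=::-*###*
wwwwwwwwwwwwwwwwwwww%@*-wwwwww. ..   ...  . ..:::=*##**#
wwwwwwwwwww
[... 1519 characters left out ...]
..::::--:::--:..
wwwwwwww++++==-::.::::-===----::::::......:::::::...:...
wwwwwww###+==--::::::::-===w+==-::::...::::::::::.......
wwwwwwww***+++++=-::::-wwwwwwwww=-::...:---::::::.......
wwwwwwwww+*******+-:::-=wwwwwwwwww=::...:-=+=-::::......
wwwwwwwww=========-----=wwwwwwwwwww-:...:-=+=--::::.....
wwwwwwww============wwwwwwwwwwwwwww=:...::------:::.....
wwwwwwww========wwwwwwwwwwwwwwwwwwww:....:::------::....
wwwwwwwwwwwwwwwwwwwwwwwwwwwwwwwwwwww-:...:::-------:::..
wwwwwwwwwwwwwwwwwwwwwwwwwwwwwwwwwwww=:....::-----------:
wwwwwwwwwwwwwwwwwwwwwwwwwwwwwwwwwwwww-:..:::--------=++=
wwwwwwwwwwwwwwwwwwwwwwwwwwwwwwwwwwww=-:..:::---===---===
wwwwwwwwwwwwwwwwwwwwwwwwwwwwwwww=---::...::::-----------
```

```bash
python3 - <<'E'
from ring import *
from scipy.optimize import least_squares
d,T,R,P,p,o0,c=meas('top',.144);g=c.sum(2);s=c.max(2)-c.min(2)
m=(g>440)&(s<60);yy,xx=np.nonzero(m)
z=T[2]+.0286+.003
W=np.array([ray(d,(x+o0[0],y+o0[1]),z) for x,y in zip(xx,yy)])
L=(W-T)@R  # tool coords
cen=np.array([.145,0.])
for it in range(6):
    r=np.hypot(*(L[:,:2]-cen).T);a=np.degrees(np.arctan2(L[:,1]-cen[1],L[:,0]-cen[0]))
    k=(abs(r-.022)<.006)&(abs(a)<140)
    f=least_squares(lambda q:np.hypot(*(L[k,:2]-q[:2]).T)-q[2],[*cen,.022],loss='soft_l1',f_scale=.001);cen=f.x[:2]
print('ring in tool',f.x,k.sum(),np.std(f.fun))
w=grab('wrist','w7.png')['color'];w6=cv2.cvtColor(cv2.imread('pics/w6.png'),cv2.COLOR_BGR2GRAY);w7=cv2.cvtColor(w,cv2.COLOR_RGB2GRAY)
for (x,y,a,b) in ((295,145,65,60),(300,85,60,60),(295,5,70,40)):
    t=w6[y:y+b,x:x+a];q=cv2.matchTemplate(w7[max(0,y-20):y+b+20,x-20:x+a+20],t,cv2.TM_CCOEFF_NORMED);_,v,_,l=cv2.minMaxLoc(q);print((x,y),round(v,2),l[0]-20,l[1]-min(20,y))
E
```

```text
ring in tool [0.14151802 0.00025804 0.02315345] 85 0.001408072335788714
(295, 145) 0.74 0 0
(300, 85) 0.96 0 1
(295, 5) 0.59 0 8
```

```bash
python3 - <<'E'
from h import *
from scipy.optimize import least_squares
d=grab('top');im=cv2.cvtColor(cv2.imread('pics/top0.png'),cv2.COLOR_BGR2RGB).astype(int)
c=im[255:292,212:250];U=cv2.resize(c.astype(np.uint8),None,fx=8,fy=8,interpolation=cv2.INTER_CUBIC).astype(int)
def fit(hull,z,r):
    W=np.array([ray(d,((x+.5)/8+212-.5,(y+.5)/8+255-.5),z) for x,y in hull])[:,:2]
    f=least_squares(lambda q:np.hypot(*(W-q[:2]).T)-q[2],[*W.mean(0),r],loss='soft_l1',f_scale=.0005);return f.x,np.std(f.fun)
s=U.max(2)-U.min(2);g=U.sum(2)
for ts,tg in((60,500),(45,600),(70,450)):
    m=((s<ts)&(g>tg)).astype(np.uint8);k=max(cv2.findContours(m,0,1)[0],key=cv2.contourArea)
    print('washer',fit(k[:,0],.064,.024))
for ts,tg in((60,560),(60,500)):
    m=((s<ts)&(g<tg)&(g>200)).astype(np.uint8);m=cv2.morphologyEx(m,cv2.MORPH_OPEN,np.ones((9,9)));ks=sorted(cv2.findContours(m,0,1)[0],key=cv2.contourArea)[-3:]
    for k in ks:print('dark',cv2.contourArea(k),fit(k[:,0],.078,.018))
E
```

```text
washer (array([0.4549821 , 0.15991266, 0.02438481]), np.float64(0.00035093570624218905))
washer (array([0.45501203, 0.16000198, 0.02384161]), np.float64(0.00034850733134134386))
washer (array([0.45492801, 0.15988246, 0.02476793]), np.float64(0.00042740567098669254))
dark 129.5 (array([0.44476522, 0.12795344, 0.00208342]), np.float64(0.0003479871376019473))
dark 10379.5 (array([0.45347784, 0.15900374, 0.01803124]), np.float64(0.0005403195025141029))
dark 129.5 (array([0.44476522, 0.12795344, 0.00208342]), np.float64(0.0003479871376019473))
dark 9787.0 (array([0.45329515, 0.15893326, 0.01750537]), np.float64(0.0005566581439580008))
```

```bash

python3 -m handwheel '{"dp":[[0.005,0.015,0],[0.006,0.02,0],[0.006,0.02,0],[0.006,0.018,0],[0.005,0.012,0],[0.0033,0.0078,0],[0,0,0],[0,0,0]],"rotation":[[0,0,0],[0,0,0],[0,0,0],[0,0,0],[0,0,0],[0,0,0],[0,0,0],[0,0,0]],"grip":[1,1,1,1,1,1,1,1]}'
python3 - <<'E'
from ring import *
for n in('top','scene'):
    d,T,R,P,p,o0,c=meas(n,.1415);g=c.sum(2);s=c.max(2)-c.min(2)
    grab(n,n+'8.png');print(n,p,o0,P,proj(d,[[.455,.16,.091],[.455,.16,.064]])-o0)
    for row in range(10,46,1):print(row,''.join(' .:-=+*#%@'[min(9,int(v)//77)] if k<50 else 'w' for v,k in zip(g[row],s[row])))
E
```

```text
clock: 14.45
ee_pos: [0.3955, 0.0303, 0.1013]
eef_rot: [[0.422, 0.907, -0.0], [0.907, -0.422, -0.0], [-0.0, -0.0, -1.0]]
wrist_force: [-0.1, -0.2, -1.9]
grip_width: 0.0296
grip_force: 29.9
top [223.79238483 269.91653817] (np.int64(195), np.int64(241)) [0.45512082 0.15858709 0.13140297] [[31.5878087  30.7904955 ]
 [33.72417879 31.94833294]]
10 .....:......wwwwwwwwwwwwwwwwwwwwwwwwwwwwwwwwwwwwwwwwwwww
11 ...........wwwwwwwwwwwwwwwwwwwwwwwwwwwwwwwwwwwwwwwwwwwww
12 ::........wwwwwwwwwwwwwwwwwwwwwwwwwwwwwwwwwwwwwwwwwwwwww
13 .........-wwwwwwwwwwwwwwwwwwwwwwwwwwwwwwwwwwwwwwwwwwwwww
14 ....:...:wwwwwwwwwwwwwwwwwwwwwwwwwwwwwwwwwwwwwwwwwwwwwww
15 .::....:wwwwwwwwwwwwwwwwwwwwwwwwwwwwwwwwwwwwwwwwwwwwwwww
16 .......-wwwwwwwwwwwwwwwwwwwwwwwwwwwwwwwwwwwwwwwwwwwwwwww
17 ......:wwwwwwwwwwwwwwwwwwwwwwwwwwwwwwwwwwww+==+wwwwwwwww
18 .....:wwwwwwwwwwwwwwwwwwwwwwwwwwwwwwwwwwww+++++=+++wwwww
19 .....-wwwwwwwwwwwwwwwwwwww%#%%%%#%wwwwwww*++++++++-:-www
20 .....wwwwwwwwwwwwwwwwwww#%#**wwww##%wwww******+*+=-:-www
21 ...::wwwwwwwwwwwwwwwww###wwwwwwwwww#%www********+-:-==ww
22 .::.-wwwwwwwwwwwwwwwww%*wwwwwwwwwww
[... 3016 characters left out ...]
::::::::::-------:::::=++=:::::::.....:-
35 --::::::::-----::::::::::::------:::::-=+=-::::::.....:-
36 --::::::::::::::::::::::::::-----::::::=++=-:::::.....:-
37 ---::::::::::::::::::::::::::---:::..::-+*+=-::::.....:-
38 ----:::::::::::-::::::::::--====-::.:::-+*+=-::::.....:-
39 --::::-::::::::::::::::::-=+***+=-:...:-=++=--:::.....::
40 -::::-:::-::::::::::::::-=+*****+=:::.::-==---:::.....::
41 :::::::-:::::::::::------=+*****+=-::.:::------:::.....:
42 -:-:::::::::::::---======++*****++-:..:::-------:::.....
43 -:--::::::::----wwwwwww=+++*****++-::..:::------:::.....
44 :::--:::::---=wwwwwwwww=++++****+=-:...:::-------:::...:
45 ::----::--=wwwwwwwwwww++++++***++=-::..:::---------:::::
```

```bash
python3 - <<'E'
from ring import *
from scipy.optimize import least_squares
d,T,R,P,p,o0,c=meas('top',.1415);g=c.sum(2);s=c.max(2)-c.min(2)
b=cv2.imread('pics/top0.png')[:,:,::-1].astype(int)[o0[1]:o0[1]+56,o0[0]:o0[0]+56]
m=(abs(c-b).sum(2)>60)&(s<60)&(g>430);m[:,38:]=0;m[40:]=0
yy,xx=np.nonzero(m);L=(np.array([ray(d,(x+o0[0],y+o0[1]),T[2]+.0286+.003) for x,y in zip(xx,yy)])-T)@R
cen=np.array([.1415,0.])
for it in range(8):
    r=np.hypot(*(L[:,:2]-cen).T);a=np.degrees(np.arctan2(L[:,1]-cen[1],L[:,0]-cen[0]))
    k=(abs(r-.0225)<.005)&(abs(a)<150)
    f=least_squares(lambda q:np.hypot(*(L[k,:2]-q[:2]).T)-.0228,cen,loss='soft_l1',f_scale=.001);cen=f.x
print('tool',cen,k.sum(),np.std(f.fun),'angles',a[k].min(),a[k].max(),'world',T+R@[*cen,0],'T',T)
d,T,R,P,p,o0,c=meas('scene',.1415)
b=cv2.imread('pics/scene0.png')[:,:,::-1].astype(int)[o0[1]:o0[1]+56,o0[0]:o0[0]+56]
D=(c-b).sum(2)
for row in range(14,44):print(row,''.join('@' if v>70 else '+' if v>35 else '-' if v<-50 else ' ' for v in D[row]))
A=np.linspace(0,2*np.pi,13)[:-1]
print((proj(d,P+.022*(np.cos(A)[:,None]*R[:,0]+np.sin(A)[:,None]*R[:,1]))-o0).round(1).tolist())
E
```

```text
tool [0.14145563 0.00088625] 94 0.0018034681315510508 angles -149.01062523234862 143.37776312926792 world [0.45593531 0.1583432  0.10133758] T [0.39547908 0.03045448 0.10134113]
14           --------   -------------------       --- +@@@+
15         --------------------------------       ---- +++ 
16         ---------------------------------      ----     
17         ---------------------------------      ----    -
18         ---------------------------------      ----     
19         ---------------------------------       --  ++  
20         -------------  ------------------          +++  
21          ---------     -----------------     ++     ++  
22          ---------     ----------------  ++++++  -      
23           --------      --------------    +           --
24            -------      ----------- ---           -- ---
25             -------      ---------------        --------
26             -------- ++  ----------------       --------
27             ------- +@@+  ---------------       --------
28            -------- @@@+   --------------        -------
29             -------
[... 346 characters left out ...]
                           ------+@@@+         ----
36                                  ----- @@@@+        ----
37                                  ----  @@@@@+      -----
38                                   --   @@@@@@+     -----
39                                        +@@@@@+    ----- 
40                                   ----- +@@@+++   ----- 
41                                  --------          ---- 
42                                  ------------      -----
43                                  ----------------   ----
[[26.4, 25.5], [30.0, 25.3], [33.3, 25.8], [35.4, 27.1], [35.7, 28.7], [34.2, 30.3], [31.1, 31.4], [27.4, 31.7], [24.0, 31.2], [22.0, 29.8], [21.7, 28.2], [23.3, 26.6]]
```

```bash

python3 -m handwheel '{"dp":[[-0.0003,0.0008,-0.01],[-0.0003,0.0007,-0.012],[0,0,-0.01],[0,0,-0.004],[0,0,0],[0,0,0]],"rotation":[[0,0,0],[0,0,0],[0,0,0],[0,0,0],[0,0,0],[0,0,0]],"grip":[1,1,1,1,1,1]}'
python3 - <<'E'
from ring import *
d,T,R,P,p,o0,c=meas('top',.1415);g=c.sum(2);s=c.max(2)-c.min(2)
print(T,P,R[:,0],telemetry.get_obs()['wrist_force'],proj(d,[[.455,.16,.091],P])-o0)
A=np.linspace(0,2*np.pi,13)[:-1]
print((proj(d,P+[0,0,.0015]+.024*(np.cos(A)[:,None]*R[:,0]+np.sin(A)[:,None]*R[:,1]))-o0).round(1).tolist())
for row in range(14,42):print(row,''.join(' .:-=+*#%@'[min(9,int(v)//77)] if k<50 else 'w' for v,k in zip(g[row],s[row])))
E
```

```text
clock: 15.5
ee_pos: [0.3951, 0.0321, 0.0656]
eef_rot: [[0.421, 0.907, 0.001], [0.907, -0.421, -0.0], [0.0, 0.001, -1.0]]
wrist_force: [1.1, -0.3, -1.9]
grip_width: 0.0293
grip_force: 29.9
[0.39513407 0.03211727 0.06558334] [0.45475692 0.1604425  0.09568334] [4.21362928e-01 9.06892091e-01 1.32023904e-04] [-0.12254948 -0.41790341 -2.10460892] [[28.5878087  28.7904955 ]
 [28.02296122 28.67846151]]
[[19.3, 24.4], [22.8, 20.6], [27.6, 19.0], [32.5, 19.9], [36.1, 23.2], [37.6, 28.0], [36.5, 32.9], [33.1, 36.7], [28.2, 38.3], [23.3, 37.3], [19.6, 34.0], [18.2, 29.3]]
14 ....-wwwwwwwwwwwwwwwwwwwwwwwwwwwwwwwwwwwwwwwwwwwwwwwwwww
15 ...:wwwwwwwwwwwwwwwwwwwwwwwwwwwwwwwwwwwwwwwwwwwwwwwwwwww
16 ..:wwwwwwwwwwwwwwwwwwwwwwwwwwwwwwwwwwwwwwwwwwwwwwwwwwwww
17 ..-wwwwwwwwwwwwwwwwwwwwwwwwwwwwwwwwwwwwwwwwwwwwwwwwwwwww
18 .:wwwwwwwwwwwwwwwwwwwwwwwwwwwwwwwwwwwwwww+++=wwwwwwwwwww
19 .:wwwwwwwwwwwwwwwwwwwwwww%###%##%wwwwwwww++++++++=wwwwww
20 .-wwwwwwwwwwwwwwwwwwwww##**+wwww%%%*wwww*++++++++-:wwwww
21 .wwwwwwwwwwwwwwwwwwwww#*+wwww%@@@@%#www*****+***=::-wwww
22 .wwwwwwwwwwwwwwwwwwww##wwwww**%@@@@%#ww********+-:
[... 446 characters left out ...]
www%*w%*=+####%%*-=*#*****#*=-+#####*#*#
31 wwwwwwwwwwwwwwwwwww#+w@#==*###%#=-****#**##+-=*#########
32 wwwwwwwwwwwwwwwwwww%#w@#==+*##*+-=**#*#**##=:+*#########
33 wwwwwwwwwwwwwwwwwwww#w@@+===++=-:**#****##+--*##########
34 wwwwwwwwwwwwwwwwwwww##@@#======:=*##******=:=*##########
35 wwwwwwwwwwwwwwwwwwwww%%@@*====--*#****###+-:+#w#########
36 wwwwwwwwwwwwwwwwwwwwww#@@@*===-=*##****##=:-*###########
37 wwwwwwwwwwwwwwwwwwwwwww##%%%#*-+*******#*-:=#%##########
38 wwwwwwwwwwwwwwwwwwwwwww=+#%@%+=*****#*##+::=#%%#%#######
39 wwwwwwwwwwwwwwwwwwwwwwwww=www+***#****##=:-*%%%%%%#%####
40 wwwwwwwwwwwwwwwwwwwwwwwwwwwww=*#******#+-:=#%%%%#%%##%##
41 wwwwwwwwwwwwwwwwwwwwwwwwwwww-+*#******#=::=#%%%%%%#%%%%%
```

```bash

python3 -m handwheel '{"dp":[[0,0,-0.004],[0,0,-0.004],[0,0,-0.003],[0,0,0]],"rotation":[[0,0,0],[0,0,0],[0,0,0],[0,0,0]],"grip":[1,1,1,1]}'
python3 -m handwheel '{"dp":[[0,0,-0.002],[0,0,-0.002],[0,0,0],[0,0,0]],"rotation":[[0,0,0],[0,0,0],[0,0,0],[0,0,0]],"grip":[1,1,1,1]}'
python3 - <<'E'
from h import *
o=telemetry.get_obs();print(o['wrist_torque'],o['ee_pos'])
E
```

```text
clock: 16.05
ee_pos: [0.3948, 0.0322, 0.0541]
eef_rot: [[0.421, 0.907, -0.0], [0.907, -0.421, 0.0], [-0.0, -0.0, -1.0]]
wrist_force: [-0.3, -0.8, -2.3]
grip_width: 0.0298
grip_force: 29.9
clock: 16.55
ee_pos: [0.3949, 0.0321, 0.0503]
eef_rot: [[0.421, 0.907, 0.0], [0.907, -0.421, -0.0], [-0.0, 0.0, -1.0]]
wrist_force: [-0.3, -0.8, -1.3]
grip_width: 0.0296
grip_force: 29.9
[-0.10545022  0.1413491  -0.08811091] [0.39493226 0.03214312 0.05034683]
```

```bash

python3 -m handwheel '{"dp":[[0,0,-0.0015],[0,0,-0.0015],[0,0,0],[0,0,0]],"rotation":[[0,0,0],[0,0,0],[0,0,0],[0,0,0]],"grip":[1,1,1,1]}'
python3 -c "
from h import *
for i in range(1):print(telemetry.get_obs()['wrist_torque'])"
python3 -m handwheel '{"dp":[[0,0,-0.0015],[0,0,-0.0015],[0,0,0],[0,0,0]],"rotation":[[0,0,0],[0,0,0],[0,0,0],[0,0,0]],"grip":[1,1,1,1]}'
python3 -c "
from h import *
print(telemetry.get_obs()['wrist_torque'])"
```

```text
clock: 17.05
ee_pos: [0.3949, 0.0321, 0.0473]
eef_rot: [[0.421, 0.907, 0.0], [0.907, -0.421, 0.0], [0.0, 0.0, -1.0]]
wrist_force: [-0.6, -0.3, -2.4]
grip_width: 0.0296
grip_force: 29.9
[-0.1285959   0.13384709  0.00130272]
clock: 17.55
ee_pos: [0.3949, 0.0321, 0.0443]
eef_rot: [[0.421, 0.907, -0.0], [0.907, -0.421, 0.0], [0.0, -0.0, -1.0]]
wrist_force: [0.4, 0.3, -2.0]
grip_width: 0.03
grip_force: 29.9
[-0.10547008  0.09202341 -0.00143642]
```

```bash

python3 -m handwheel '{"dp":[[0,0,-0.0015],[0,0,-0.0015],[0,0,-0.001],[0,0,0],[0,0,0]],"rotation":[[0,0,0],[0,0,0],[0,0,0],[0,0,0],[0,0,0]],"grip":[1,1,1,1,1]}'
python3 -c "
from h import *
print(telemetry.get_obs()['wrist_torque'])"
python3 -m handwheel '{"dp":[[0,0,-0.001],[0,0,-0.001],[0,0,0],[0,0,0]],"rotation":[[0,0,0],[0,0,0],[0,0,0],[0,0,0]],"grip":[1,1,1,1]}'
python3 -c "
from h import *
print(telemetry.get_obs()['wrist_torque'])"
```

```text
clock: 18.18
ee_pos: [0.3949, 0.0322, 0.0403]
eef_rot: [[0.421, 0.907, 0.0], [0.907, -0.421, -0.0], [-0.0, 0.0, -1.0]]
wrist_force: [0.2, 0.5, -1.3]
grip_width: 0.0296
grip_force: 29.9
[-0.13820776  0.15435768 -0.01804423]
clock: 18.68
ee_pos: [0.3949, 0.0322, 0.0383]
eef_rot: [[0.421, 0.907, 0.0], [0.907, -0.421, -0.0], [-0.0, 0.0, -1.0]]
wrist_force: [0.1, 0.4, -2.1]
grip_width: 0.0295
grip_force: 29.9
[-0.16340888  0.10363647  0.02825781]
```

```bash

python3 -m handwheel '{"dp":[[0,0,-0.0005],[0,0,-0.0005],[0,0,0],[0,0,0]],"rotation":[[0,0,0],[0,0,0],[0,0,0],[0,0,0]],"grip":[1,1,1,1]}'
python3 -c "
from h import *
print(telemetry.get_obs()['wrist_torque'])"
python3 -m handwheel '{"dp":[[0,0,-0.0005],[0,0,-0.0005],[0,0,0],[0,0,0]],"rotation":[[0,0,0],[0,0,0],[0,0,0],[0,0,0]],"grip":[1,1,1,1]}'
python3 -c "
from h import *
print(telemetry.get_obs()['wrist_torque'])"
```

```text
clock: 19.18
ee_pos: [0.3949, 0.0321, 0.0373]
eef_rot: [[0.421, 0.907, -0.0], [0.907, -0.421, 0.0], [0.0, -0.0, -1.0]]
wrist_force: [0.2, -0.6, -2.2]
grip_width: 0.0296
grip_force: 29.9
[-0.13323219  0.10384293 -0.06100536]
clock: 19.68
ee_pos: [0.3949, 0.0321, 0.0363]
eef_rot: [[0.421, 0.907, 0.0], [0.907, -0.421, -0.0], [0.0, 0.0, -1.0]]
wrist_force: [0.5, -0.8, -1.8]
grip_width: 0.0296
grip_force: 29.9
[-0.12263829  0.18235171  0.01300172]
```

```bash

python3 -m handwheel '{"dp":[[0,0,-0.0005],[0,0,0],[0,0,0]],"rotation":[[0,0,0],[0,0,0],[0,0,0]],"grip":[1,1,1]}'
python3 -c "
from h import *
print(telemetry.get_obs()['wrist_torque'])"
python3 -m handwheel '{"dp":[[0,0,-0.0005],[0,0,0],[0,0,0]],"rotation":[[0,0,0],[0,0,0],[0,0,0]],"grip":[1,1,1]}'
python3 -c "
from h import *
print(telemetry.get_obs()['wrist_torque'])"
```

```text
clock: 20.05
ee_pos: [0.395, 0.0321, 0.0358]
eef_rot: [[0.421, 0.907, 0.0], [0.907, -0.421, -0.0], [0.0, 0.0, -1.0]]
wrist_force: [-0.7, -0.1, -1.4]
grip_width: 0.03
grip_force: 29.9
[-0.09551381  0.07816536  0.0232884 ]
clock: 20.42
ee_pos: [0.3949, 0.0322, 0.0353]
eef_rot: [[0.421, 0.907, 0.0], [0.907, -0.421, 0.0], [0.0, 0.0, -1.0]]
wrist_force: [0.6, -0.1, -1.1]
grip_width: 0.0297
grip_force: 29.9
[-0.08802189  0.09779717 -0.05383243]
```

```bash
cat > avg.py <<'E'
from h import *
a=[]
for i in range(8):
    grab('wrist');o=telemetry.get_obs();a.append([*o['wrist_force'],*o['wrist_torque'],o['ee_pos'][2]])
print(np.mean(a,0).round(4),np.std(a,0).round(3),o['clock'])
E
python3 avg.py
python3 -m handwheel '{"dp":[[0,0,-0.0005],[0,0,0]],"rotation":[[0,0,0],[0,0,0]],"grip":[1,1]}'
python3 avg.py
```

```text
[ 0.0695 -0.2612 -1.4621 -0.0791  0.1052  0.0081  0.0353] [0.473 0.289 0.451 0.023 0.024 0.017 0.   ] 20.825
clock: 21.08
ee_pos: [0.3949, 0.0321, 0.0348]
eef_rot: [[0.421, 0.907, 0.0], [0.907, -0.421, -0.0], [-0.0, 0.0, -1.0]]
wrist_force: [0.1, -0.3, -0.8]
grip_width: 0.0298
grip_force: 29.9
[-0.0548 -0.8834 -0.9319 -0.0978  0.1379  0.0205  0.0348] [0.379 0.298 0.673 0.018 0.022 0.038 0.   ] 21.475
```

```bash

python3 -m handwheel '{"dp":[[0,0,-0.0005],[0,0,0]],"rotation":[[0,0,0],[0,0,0]],"grip":[1,1]}'
python3 avg.py
```

```text
clock: 21.72
ee_pos: [0.3949, 0.0322, 0.0343]
eef_rot: [[0.421, 0.907, 0.0], [0.907, -0.421, 0.0], [0.0, 0.0, -1.0]]
wrist_force: [-1.0, -0.3, -0.5]
grip_width: 0.0293
grip_force: 29.9
[-0.0276 -0.672  -0.1629 -0.0508  0.1062  0.012   0.0343] [0.62  0.499 0.652 0.02  0.036 0.03  0.   ] 22.125
```

Contact began at TCP z of about 0.0355, which matches the washer height exactly and shows the pliers are level. I ease back up by 1 mm so the ring just hovers or touches lightly, and check.

```bash

python3 -m handwheel '{"dp":[[0,0,0.0005],[0,0,0.0005],[0,0,0],[0,0,0]],"rotation":[[0,0,0],[0,0,0],[0,0,0],[0,0,0]],"grip":[1,1,1,1]}'
python3 avg.py
python3 - <<'E'
from h import *
w6=cv2.cvtColor(cv2.imread('pics/w6.png'),cv2.COLOR_BGR2GRAY);w7=cv2.cvtColor(grab('wrist')['color'],cv2.COLOR_RGB2GRAY)
for (x,y,a,b) in ((295,145,65,60),(300,85,60,60)):
    t=w6[y:y+b,x:x+a];q=cv2.matchTemplate(w7[y-20:y+b+20,x-20:x+a+20],t,cv2.TM_CCOEFF_NORMED);_,v,_,l=cv2.minMaxLoc(q);print((x,y),round(v,2),l[0]-20,l[1]-20)
E
```

```text
clock: 22.62
ee_pos: [0.3949, 0.0322, 0.0353]
eef_rot: [[0.421, 0.907, -0.0], [0.907, -0.421, 0.0], [0.0, -0.0, -1.0]]
wrist_force: [-0.3, 0.8, -1.3]
grip_width: 0.0298
grip_force: 29.9
[-0.0873  0.1315 -1.4821 -0.0312  0.0716 -0.0033  0.0353] [0.589 0.321 0.53  0.038 0.007 0.016 0.   ] 23.025
(295, 145) 0.91 0 0
(300, 85) 0.89 0 5
```

```bash
python3 - <<'E'
from h import *
a=cv2.imread('pics/w6.png').astype(int);b=grab('wrist')['color'][:,:,::-1].astype(int)
for r in range(60,125,3):
    print(r,' '.join('%3d'%v for v in a[r,298:360:4].sum(1)//3),' | ',' '.join('%3d'%v for v in b[r,298:360:4].sum(1)//3))
d=grab('top');o=telemetry.get_obs();T=np.array(o['ee_pos']);R=np.array(o['eef_rot']);P=T+R@[.1415,.0005,0];P[2]=.0675
x0,y0=(proj(d,[P])[0]-20).astype(int);c=d['color'][y0:y0+40,x0:x0+40].astype(int)
print(P);A=np.linspace(0,2*np.pi,13)[:-1];print((proj(d,P+.024*(np.cos(A)[:,None]*R[:,0]+np.sin(A)[:,None]*R[:,1]))-[x0,y0]).round(1).tolist())
for row in range(6,34):print('%2d'%row,''.join(' .:-=+*#%@'[min(9,int(v.sum())//77)] if v.max()-v.min()<50 else 'w' for v in c[row]))
E
```

```text
60  80  25  29  28  26  36  33  29  36  63  66  48  51  57  34 101  |  159 181 182 184 183 185 186 187 186 134  93 114 188 190 190 151
63 100  30  33  33  34  34  34  33  36  53  61  41  42  46  38 127  |  161 178 181 181 183 184 183 185 186 109  94  97 193 194 197 145
66 105  30  29  30  28  33  34  35  34  37  48  39  37  42  34 164  |  174 187 184 187 190 190 188 190 177  97 100  97 194 197 199 149
69 112  31  26  33  33  38  35  32  31  30  32  45  42  34  32 192  |  189 191 190 192 194 194 194 196 185 102 101 175 200 200 203 160
72 119  70  40  34  37  39  39  33  24  29  39  55  32  42  51 218  |  204 186 192 193 195 195 196 196 105 102  98 177 201 199 199 183
75 126 136 105  33  39  34  34  27  29  29  35  32  34 172 236 214  |  208 233 190 194 196 194 195 196 110 101 126 194 195 179 213 184
78 136 140 122  34  35  37  33  28  29  33  34  38  39 170 250 250  |  236 240 209 197 194 191 194 193 121  98 137 195 197 201 238 239
81 136 136 128  37  31  35  32  27  31  35  34  33  46 224 250 251  |  237 239 225 206 205 204 200 194 116 108 116 206 199 224 237 239
84 137 134 130  51  
[... 2613 characters left out ...]
wwwwwwwwwwww#+=+*##%%%*++++%%*********+-
19 wwwwwwwwwww#*==*###%%%#*++*++*********=:
20 wwwwwwwwwww#*==*####%%#++++-=********+--
21 wwwwwwwwwww#+==+*###%%#+++=-+********=:=
22 wwwwwwwwwww#*===*#####+++=-=********+-:+
23 wwwwwwwwwww%#===+*##*+==+--*********=:=*
24 wwwwwwwwwww%%*====++=====-=*********=-+#
25 wwwwwwwwwwww@@*=========--+********+:-*#
26 wwwwwwwwwwwww%*=-=======:=*********=:=##
27 wwwwwwwwwwwww%%+===---=--+********+-:+##
28 wwwwwwwwwwwwww%%%@*===#+=*********=:-*##
29 wwwwwwwwwwwwww+#%@%%%%#++*******#+-:=#%#
30 wwwwwwwwwwwwwww=*%####+=*********=::+%%%
31 wwwwwwwwwwwwwwww-=+=+ww+********+-:-*%%%
32 wwwwwwwwwwwwwwwww:::-w=*********=::=#%%%
33 wwwwwwwwwwwwwwwwwwwww-+********+-::+#%%%
```

```bash
python3 -c "
from plant import close_job,telemetry
o=telemetry.get_obs();print(o['clock'],o['grip_width'],o['grip_force'],o['wrist_force'])
print(close_job())"
```

```text
23.175 0.02993284182980779 29.88480895757675 [-0.10339727 -0.26446282 -0.73244392]
the job is handed in; nothing more can be done
None
```

I handed the job in at about 23 s. The pliers are held with the grips squeezed to their stop, and by my measurements the open ring is round the groove, level, and resting very lightly on the washer (roughly half a newton) or hovering just above it.

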